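# Jack up the front of an isolating transformer and hold the pump handle down

### The arm

A 7-joint arm with a two-finger parallel gripper is mounted at the origin on a cart in front of the work surface, level with it; the furniture and walls round the work are solid. World frame = base frame: x ahead of the robot, y to its left, z up, the work surface at z = 0. Lengths are in m, angles in rad, forces in N, time in s.
With the tool pointing down it reaches from about 0.425 to 0.95 m from the base axis. Payload 16.7 kg.
Tool frame: the origin (TCP) lies midway between the tips of the shut fingers; the grasp point (between the pads) lies 19 mm behind it; z points along the fingers, y is the line along which they close (so a half turn about z gives the same grasp; the last joint's range is limited). The gripper opens to 94 mm and grips with 3 to 60 N. Pads are 16 mm wide; open, the fingers measure 119 mm over their backs; the gripper's body (75 mm by 177 mm) begins 78 mm behind the grasp point.
Start: joints at [1.002, 0.426, 0.074, 1.606, -0.034, 1.111, -0.067], TCP at [0.274, -0.617, 0.205] pointing down, gripper open.
Joint ranges: [-2.85, 2.85], [-0.5, 2.14], [-1.23, 1.37], [0.21, 2.46], [-1.02, 4.16], [0.16, 2.05], [-2.73, 2.73]. Speed limits (rad/s): [1.89, 1.89, 2.39, 2.39, 3.01, 3.01, 3.01].

### API

Orientations are given as a unit quaternion [w, x, y, z].
In Python, from workcell import robot, cams gives the robot as it stands. Calls block until the motion is done:
- robot.goto(position, orientation): joint-space move of the TCP to a pose.
- robot.movel(position, feed=0.15, frame=None): straight line of the TCP; frame=None keeps the orientation; feed is the mean speed in m/s.
- robot.move_joints(angles): joint-space move.
- robot.open_gripper() and robot.close_gripper(): open the fingers fully, or close them until they stop; the grip force is fixed at half the most.
- robot.wait(seconds).
- robot.ik(position, orientation): joint angles nearest the present ones, or None.
- cams.snapshot(name): name is "side" or "top"; returns a dict with "pixels" (420x560x3 uint8, red, green, blue), "fx", "fy", "cx", "cy" (pixels), "world_to_cam" (4x4, takes a point from world to camera coordinates). Camera axes: x right, y up, looking along -z (the intrinsics and any distortion apply to the point x, -y, -z); pixel columns grow to the right and rows downward; lengths in m; the calibration is good to about 2 mm. A picture is of the moment at which its call begins. There is no depth.
A pose or a line that the arm cannot do raises robot.MotionError and nothing moves.
- robot.close_job(): hands the job in; it is judged then, once.
Readings, each from a call of its own:
- robot.current_clock(): time.
- robot.current_joint_pos(): joint angles.
- robot.current_qvel(): joint speeds.
- robot.current_joint_torque(): joint torques, N m.
- robot.current_tcp_pos(): TCP position.
- robot.current_orientation(): TCP orientation.
- robot.current_wrist_force(): force on the tool from outside, world axes, zero at the start.
- robot.current_moment(): the same for the moment, N m.
- robot.current_opening(): finger opening in m.
- robot.current_grip_force(): force on a finger pad.
Only numpy, scipy, OpenCV 4.12 (cv2) and the standard library are available. Lean on these libraries where they do the work, as an engineer would, in place of code of your own. Each camera call takes 0.05 s, during which the arm holds its last target. There are 200 camera calls.

### The job

The isolating transformer needs new front feet. Pick up the red ratchet toe jack by its housing and stand it flat in front of the transformer with its toe squarely under the yellow lift pad marked by the arrow; then pump the handle until both front feet hang at least 15 mm clear of the bench, the rear feet still standing where they are. Finish with the handle pressed right down and keep holding it there, so that a colleague can change the feet: raise the transformer only with the jack, do not shove it along, and leave the other things on the bench alone.

Things in the scene. Friction and masses are not known exactly. Their poses are not given: they have to be found in the camera images.
- transformer: grey steel-cased transformer, 200 (x) x 160 x 100 mm on rubber feet 32 mm tall: underside 32, lid 132 mm above the bench; about 7.5 kg, loose. Origin: on the bench under its middle; x points from the light grey front panel (100 mm before the origin) to the back. Knob and terminals stand out 12 mm. A yellow arrow mid-panel points down at the lift pad
- lift_point (a point): middle of the underside of the yellow lift pad under the transformer's front edge: pad 34 (x) x 44 mm, underside 29 mm above the bench while all feet stand, its middle 22 mm behind the panel's face and midway across; axes as the transformer's
- front_foot_left (a point): underside of the transformer's front left foot (24 mm across), 80 mm in front of its origin and 64 mm to the left; z is its height above the bench
- front_foot_right (a point): underside of the front right foot, 64 mm to the right of the middle; z is its height above the bench
- jack: red ratchet toe jack, 0.92 kg, loose. Origin: on the bench under its housing; x along the toe. Housing: two red cheeks, 36 mm wide (y), 44 deep (x), 105 high: grip there from above. Sole 98 mm back, 82 mm forward. Lever at the back: fulcrum 14 mm behind, 70 high. Each full handle stroke lifts the toe 10 mm (five strokes at most), a pawl holds it as the handle returns
- toe_top (a point): middle of the saddle, the serrated top of the jack's steel toe: 62 mm in front of the jack's origin, 18 mm above the bench when the toe is down (as it is at the start). The toe is 32 mm wide, ends 81 mm in front of the origin, and rises with pumping
- handle_bar (a point): middle of the black rubber bar across the end of the pump lever, 135 mm from its fulcrum: 18 mm thick, 50 mm long along the jack's y. Lever up: 141 mm behind the jack's origin, 116 mm high; pressed right down: 147 mm behind, 50 mm high
- jack_lever (a joint): pump lever, 0 = up (20 degrees above level; its spring brings it back there when let go), 0.50 rad = pressed right down against its stop (9 degrees below level). Pressing the bar down takes about 3 N unloaded and about 10 to 14 N with the transformer on the toe
- new_foot_a: new black rubber foot, 24 mm across, 30 mm tall with a short steel stud; stands by. Origin at its underside
- new_foot_b: another new rubber foot, the same; stands by
- multimeter: yellow and black multimeter, 135 x 68 x 37 mm, lying; stands by. Origin at its underside
- side_cutters: side cutters with red handles, 118 mm long, lying; stand by
- cell_a: green battery cell, 67 mm long, 18 mm thick, lying; stands by
- cell_b: blue battery cell, the same size, lying beside it; stands by

How it is judged:
By the outcome, as a careful person would: the job done as asked, in the order asked, and still so for the second after the job is handed in, while the arm keeps its last pose, push and grip.
It also fails if it takes over 69 s, if anything falls off the work surface, if the arm or the gripper's body presses on something with over 40 N, if the wrist force passes 120 N, or if a joint passes its speed limit or range.

## Working session

There is one attempt and no reset: what is moved stays moved. The work goes in short steps, each a Python script; the robot and the scene stay as the last script left them, time stands still between calls to the robot, and variables do not carry over. Pictures are saved under pics/ and viewed, at most 10 in all, crops included, and the job is handed in when it is done.

```bash
mkdir -p pics; ls; python3 - <<'E'
from workcell import robot,cams
import cv2
for n in("side","top"):
    s=cams.snapshot(n); cv2.imwrite(f"pics/{n}0.png",s["pixels"][:,:,::-1]); print({k:v for k,v in s.items() if k!="pixels"})
print(robot.current_orientation(),robot.current_clock(),robot.current_opening())
E
```

```text
pics
{'fx': 425.54744992311606, 'fy': 425.54744992311606, 'cx': 275.5316210901269, 'cy': 218.51861733547696, 'world_to_cam': array([[ 0.83556738, -0.54938543,  0.00167483, -0.50044835],
       [ 0.21610179,  0.33147173,  0.91838255, -0.18261715],
       [-0.50510115, -0.76700857,  0.39569014, -0.84268874],
       [ 0.        ,  0.        ,  0.        ,  1.        ]])}
{'fx': 435.2540562505257, 'fy': 435.2540562505257, 'cx': 284.7515717613498, 'cy': 212.5197815512672, 'world_to_cam': array([[ 0.00753509, -0.99925113,  0.03795265, -0.07500167],
       [ 0.99773103,  0.01005208,  0.06657141, -0.56724246],
       [-0.06690306,  0.03736491,  0.9970596 , -1.03677201],
       [ 0.        ,  0.        ,  0.        ,  1.        ]])}
[-5.53356716e-04  9.78154648e-01  2.07877744e-01 -1.45442316e-04] 0.1 0.09348428596999687
```

View pics/side0.png

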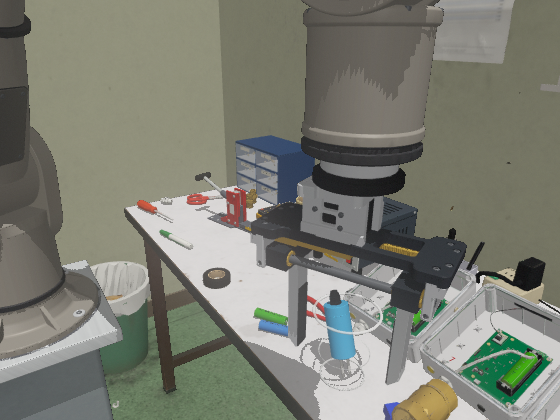

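View pics/top0.png

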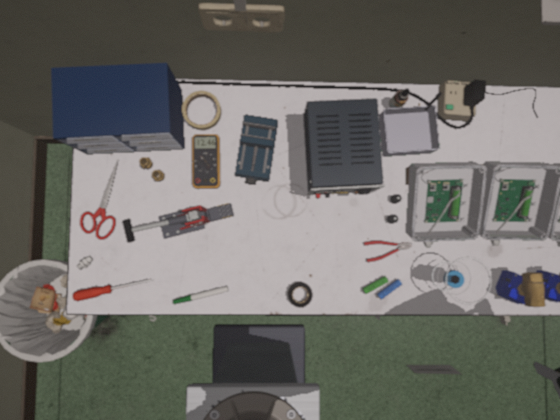

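The side view is mostly blocked by the gripper. The top view shows the jack at about (195,218) with its toe to the right and its bar at (128,230). The transformer is at about (343,145) with its panel at the bottom, near row 188. I'll zoom in on that.

```bash
cat > h.py <<'E'
import numpy as np, cv2
from workcell import robot,cams
def snap(n,f=None):
    s=cams.snapshot(n); s["im"]=np.ascontiguousarray(s["pixels"][:,:,::-1])
    if f: cv2.imwrite(f,s["im"])
    return s
def ray(s,u,v):
    M=s["world_to_cam"];R=M[:3,:3];c=-R.T@M[:3,3]
    d=R.T@np.array([(u-s["cx"])/s["fx"],-(v-s["cy"])/s["fy"],-1]);return c,d
def pt(s,u,v,z):
    c,d=ray(s,u,v);return c+d*(z-c[2])/d[2]
def proj(s,p):
    q=s["world_to_cam"]@np.append(p,1);return np.array([s["cx"]+s["fx"]*q[0]/-q[2],s["cy"]-s["fy"]*q[1]/-q[2]])
def crop(s,x0,y0,x1,y1,k,f):
    cv2.imwrite(f,cv2.resize(s["im"][y0:y1,x0:x1],None,fx=k,fy=k,interpolation=cv2.INTER_CUBIC))
E
python3 - <<'E'
from h import *
s=snap("top")
a=cv2.resize(s["im"][190:250,110:250],None,fx=5,fy=5,interpolation=cv2.INTER_CUBIC)
b=cv2.resize(s["im"][90:210,290:400],None,fx=2.4,fy=2.4,interpolation=cv2.INTER_CUBIC)
im=np.zeros((590,700,3),np.uint8);im[:300]=a;im[300:588,:264]=b
cv2.imwrite("pics/z.png",im)
E
```

```text
(no output)
```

View pics/z.png

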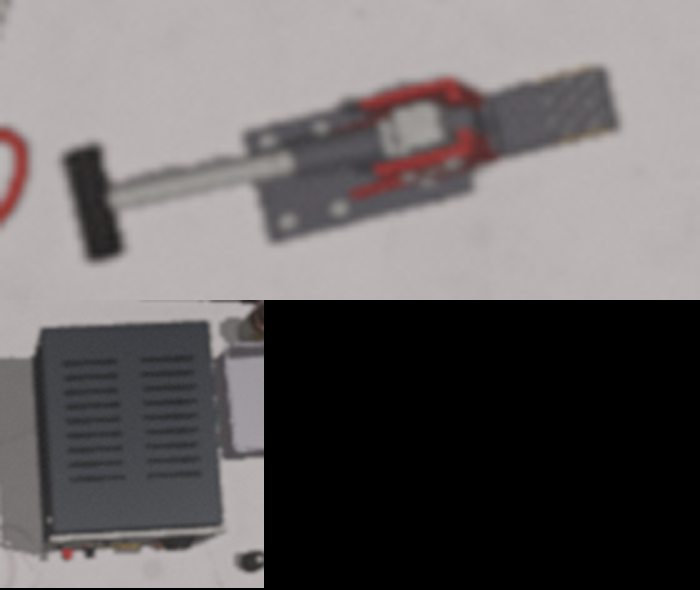

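The zoom resolves the bar (crop 93,203), the toe tip corners (605,68) and (617,130), and the lid corners. Now I'll compute poses from these.

```bash
python3 - <<'E'
from h import *
s=snap("top"); im=s["im"]
# lid
hsv=cv2.cvtColor(im,cv2.COLOR_BGR2HSV)
C=[(290+x/2.4,90+y/2.4) for x,y in((42,30),(208,22),(222,226),(50,233))]
g=cv2.cvtColor(im,cv2.COLOR_BGR2GRAY)
Cs=cv2.cornerSubPix(g,np.float32(C).reshape(-1,1,2),(3,3),(-1,-1),(3,30,.01)).reshape(-1,2)
for c in (C,Cs):
    P=np.array([pt(s,u,v,.132)[:2] for u,v in c]); TL,TR,BR,BL=P
    print("lid",P.round(4).tolist(),"ctr",P.mean(0).round(4),"len",[round(np.linalg.norm(a-b),4) for a,b in((TL,TR),(TR,BR),(BR,BL),(BL,TL))],
     "yaw",[round(float(np.degrees(np.arctan2(d[1],d[0]))),2) for d in (TL-BL,TR-BR)], "yaw from width",[round(float(np.degrees(np.arctan2(-d[0],d[1]))),2) for d in(TL-TR,BL-BR)])
# jack
bm=((g<60)&(np.indices(g.shape)[1]<140)&(np.indices(g.shape)[1]>115)&(np.indices(g.shape)[0]>212)&(np.indices(g.shape)[0]<248))
v,u=np.nonzero(bm);print("bar px",u.mean(),v.mean(),len(u))
bar=pt(s,u.mean(),v.mean(),.118)[:2]
tip=[pt(s,110+x/5,190+y/5,.017)[:2] for x,y in((605,68),(617,130))]; tm=np.mean(tip,0)
print("bar",bar,"tip",tip,tm,"dist(exp .222)",np.linalg.norm(tm-bar))
d=(tm-bar)/np.linalg.norm(tm-bar);print("jack yaw",np.degrees(np.arctan2(d[1],d[0])),"origin",tm-d*.081,bar+d*.141)
sole=[pt(s,110+x/5,190+y/5,.005)[:2] for x,y in((246,133),(270,241),(473,190))];print("sole",sole, "rear mid->origin",(sole[0]+sole[1])/2+.098*d)
m=((hsv[...,0]<8)|(hsv[...,0]>172))&(hsv[...,1]>110); m[:, :175]=0;m[:,215:]=0;m[:200]=0;m[235:]=0
v,u=np.nonzero(m);print("red px",u.mean(),v.mean())
E
```

```text
lid [[0.8049, -0.1144], [0.8156, -0.2688], [0.6251, -0.2805], [0.6167, -0.1224]] ctr [ 0.7156 -0.1965] len [np.float64(0.1548), np.float64(0.1909), np.float64(0.1583), np.float64(0.1884)] yaw [2.45, 3.51] yaw from width [3.94, 3.04]
lid [[0.8076, -0.1128], [0.8172, -0.2682], [0.6291, -0.2808], [0.6103, -0.1169]] ctr [ 0.7161 -0.1947] len [np.float64(0.1557), np.float64(0.1885), np.float64(0.1649), np.float64(0.1974)] yaw [1.2, 3.82] yaw from width [3.54, 6.55]
bar px 128.2905982905983 230.1965811965812 117
bar [0.519498   0.27282097] tip [array([0.5884963 , 0.06064834]), array([0.55839431, 0.05437894])] [0.57344531 0.05751364] dist(exp .222) 0.22196297127203937
jack yaw -75.93358585082004 origin [0.55375854 0.13608483] [0.55376754 0.13604891]
sole [array([0.5558664 , 0.23536836]), array([0.50344314, 0.22243301]), array([0.5290649 , 0.12492918])] rear mid->origin [0.55347332 0.13383925]
red px 194.5 216.17333333333335
```

```bash
cat >> h.py <<'E'
def q(deg):
    a=np.radians(deg)/2;return [0.,float(np.cos(a)),float(np.sin(a)),0.]
E
python3 - <<'E'
from h import *
for f in(0,180):
  for n,p,y in(("grasp",(.5537,.136,.066),-76),("place",(.57,-.205,.066),3.2),("barup",(.43,-.213,.13),3.2),("bardn",(.424,-.213,.058),3.2)):
    j=robot.ik(list(p),q(y+f)); print(f,n,None if j is None else np.round(j,2))
j0=robot.current_joint_pos()
robot.goto([.5537,.136,.22],q(-76)); print(robot.current_clock(),robot.current_tcp_pos(),np.round(robot.current_joint_pos(),2))
s=snap("side")
crop(s,180,120,450,320,2.9,"pics/s1.png")
# expected landmarks
c,sn=np.cos(np.radians(3.2)),np.sin(np.radians(3.2));o=np.array([.7104,-.1972])
for n,x,y,z in(("lidFL",-.1,.08,.132),("lidFR",-.1,-.08,.132),("lidBR",.1,-.08,.132),("botFL",-.1,.08,.032),("botFR",-.1,-.08,.032),("pad",-.078,0,.029)):
  p=proj(s,[o[0]+c*x-sn*y,o[1]+sn*x+c*y,z]);print(n,p.round(1),((p-[180,120])*2.9).round())
E
```

```text
0 grasp [-1.18  0.81  1.2   2.   -0.92  1.02 -2.41]
0 place [ 0.29  0.47 -0.06  1.88  0.04  0.79 -1.31]
0 barup [ 0.41  0.2  -0.09  2.1   0.02  0.84 -1.21]
0 bardn [ 0.4   0.31 -0.08  2.17  0.04  0.67 -1.22]
180 grasp [ 0.16  0.5  -0.64  1.93  0.4   0.84 -0.45]
180 place [ 0.68  0.53 -0.57  1.85  0.37  0.86  1.55]
180 barup [ 0.85  0.25 -0.59  2.08  0.18  0.86  1.78]
180 bardn [ 0.83  0.36 -0.58  2.15  0.3   0.71  1.68]
3.025 [0.55388179 0.13534684 0.21984805] [ 0.45  0.41 -1.02  1.78  0.38  1.16  2.7 ]
lidFL [306.8 206.3] [368. 250.]
lidFR [356.8 229.2] [513. 317.]
lidBR [416.7 208. ] [686. 255.]
botFL [305.6 244.2] [364. 360.]
botFR [353.3 271. ] [503. 438.]
pad [334.8 255.3] [449. 392.]
```

View pics/s1.png

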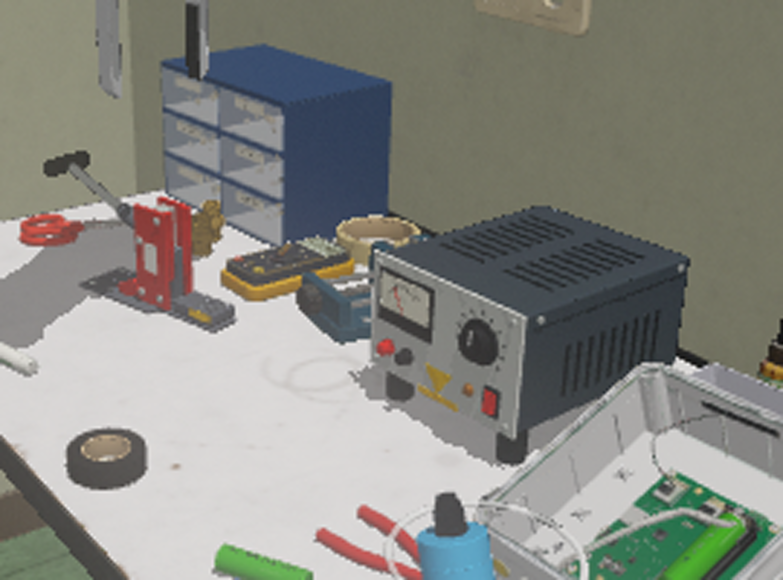

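Panel corners in this crop are at (372,249), (526,318), (517,437) and (370,362), a few pixels right of my prediction. I'll cast rays through them to refine the pose.

```bash
python3 - <<'E'
from h import *
s=snap("side");t=snap("top")
def S(x,y,z): return pt(s,180+x/2.9,120+y/2.9,z)[:2]
def T(x,y,z): return pt(t,290+x/2.4,90+y/2.4,z)[:2]
TL,TR,BR,BL,BK=S(372,249,.132),S(526,318,.132),S(517,437,.032),S(370,362,.032),S(688,260,.132)
for n,a in(("TL",TL),("TR",TR),("BR",BR),("BL",BL),("backR",BK)):print(n,a.round(4))
for a,b in((TL,TR),(BL,BR)):d=a-b;print(np.linalg.norm(d).round(4),"yaw",np.degrees(np.arctan2(-d[0],d[1])).round(2),"mid",((a+b)/2).round(4))
print("panel bottom in top view",[T(x,y,.132).round(4) for x,y in((47,541),(224,534))] if 0 else [T(x,y-300,.132).round(4) for x,y in((50,541),(224,532))])
# arrow tip / pad front edge yellow
hsv=cv2.cvtColor(s["im"],cv2.COLOR_BGR2HSV)
m=(hsv[...,0]>15)&(hsv[...,0]<35)&(hsv[...,1]>130);m[:, :310]=0;m[:,350:]=0;m[:240]=0;m[275:]=0
v,u=np.nonzero(m);print(u.min(),u.max(),v.min(),v.max(),len(u))
for r in range(v.min(),v.max()+1):
  k=u[v==r]; 
  if len(k):print(r,k.min(),k.max())
E
```

```text
TL [ 0.6105 -0.1227]
TR [ 0.6213 -0.2895]
BR [ 0.6251 -0.2875]
BL [ 0.6083 -0.1281]
backR [ 0.8072 -0.2792]
0.1672 yaw 3.7 mid [ 0.6159 -0.2061]
0.1603 yaw 6.03 mid [ 0.6167 -0.2078]
panel bottom in top view [array([ 0.6093, -0.1224]), array([ 0.6196, -0.2823])]
325 337 246 261 60
246 327 328
247 327 330
248 328 332
249 328 334
250 329 334
251 329 334
252 330 332
253 330 332
254 325 331
255 326 330
256 328 331
257 330 332
258 332 334
259 334 335
260 335 336
261 337 337
```

```bash
python3 - <<'E'
from h import *
s=snap("side")
c,d=ray(s,331,253.3); n=np.array([np.cos(np.radians(3.5)),np.sin(np.radians(3.5)),0]); p0=np.array([.6145,-.204,0])
print("arrow tip on panel",c+d*((p0-c)@n/(d@n)))
c,d=ray(s,331.2,257.6);print("strip mid",c+d*((p0-c)@n/(d@n)))
robot.goto([.5537,.136,.16],q(104)); 
robot.movel([.5537,.136,.066],feed=.12)
robot.close_gripper()
print(robot.current_opening(),robot.current_grip_force(),robot.current_tcp_pos(),robot.current_wrist_force())
robot.movel([.5537,.136,.116],feed=.12)
print(robot.current_clock(),robot.current_wrist_force(),robot.current_moment(),robot.current_opening())
s=snap("side");t=snap("top")
a=cv2.resize(s["im"][140:270,160:320],None,fx=3.4,fy=3.4,interpolation=cv2.INTER_CUBIC);cv2.imwrite("pics/g.png",a)
E
```

```text
arrow tip on panel [ 0.61472604 -0.20769579  0.0421941 ]
strip mid [ 0.61481585 -0.20916417  0.03164186]
0.03652448828014855 29.188800724223256 [0.55372141 0.13601832 0.06598919] [ 1.07654876  0.0175936  -0.26074245]
8.1417 [-0.0300461   0.39441485 -9.25690484] [-0.06044728 -0.11404375 -0.02109244] 0.036482617625317834
```

View pics/g.png

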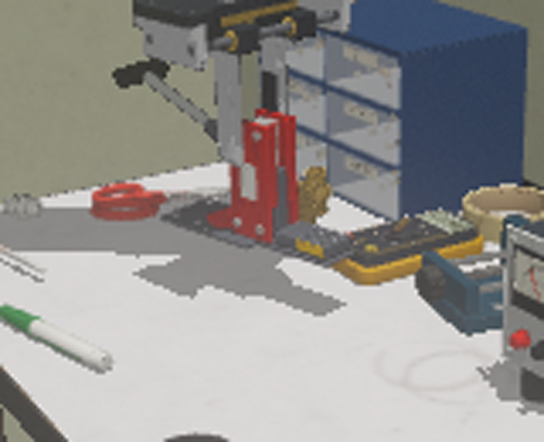

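Grasp holds and the jack hangs level. Next I'll carry it to the pre-place pose, 60 mm back.

```bash
python3 - <<'E'
from h import *
yaw=3.5; d=np.array([np.cos(np.radians(yaw)),np.sin(np.radians(yaw))]); F=np.array([.6147,-.205]); O=F-.040*d; B=O-.06*d
s=snap("side");print("bar side-view at start (top: .5195 .2728):",pt(s,180+67/2.9,120+163/2.9,.116))
robot.movel([*B,.116],feed=.15,frame=q(180+yaw)) 
robot.movel([*B,.070],feed=.1)
print(robot.current_clock(),robot.current_tcp_pos(),robot.current_wrist_force(),robot.current_moment(),B,O)
s=snap("side");crop(s,200,130,430,310,3.3,"pics/p.png")
t=snap("top")
im=cv2.resize(t["im"][140:330,270,None] if 0 else t["im"][140:330,260:420],None,fx=3,fy=3,interpolation=cv2.INTER_CUBIC);cv2.imwrite("pics/pt.png",im)
E
```

```text
bar side-view at start (top: .5195 .2728): [0.51896655 0.27123806 0.116     ]
11.375 [ 0.51440132 -0.21080826  0.06926895] [-0.51372857  0.91662032 -6.01301365] [0.32840646 0.24001355 0.04387791] [ 0.51488652 -0.21110485] [ 0.57477461 -0.20744194]
```

View pics/p.png

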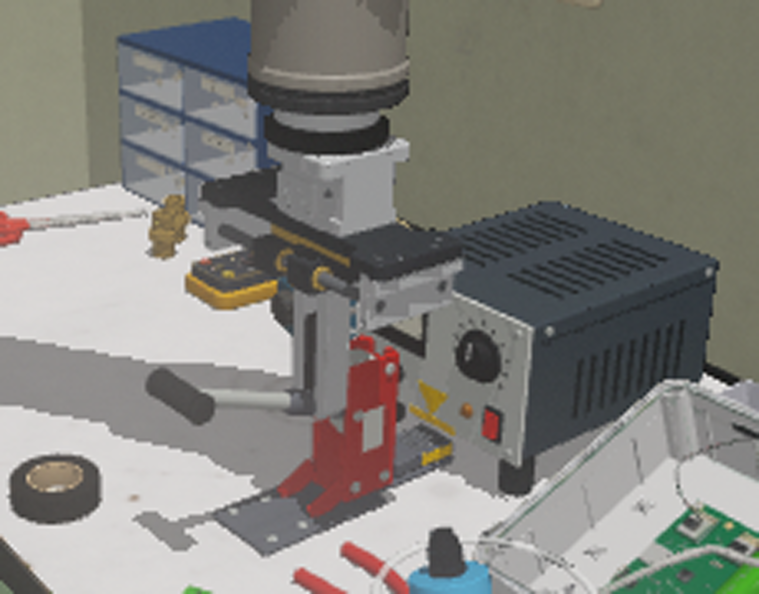

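The crop shows the jack upright with its toe ending near (452,440), the yellow arrow at (433,395) and the pad strip at (432,420). The wrist force reads low, so I'll check for sole contact and compare the measured toe position with the expected one.

```bash
python3 - <<'E'
from h import *
robot.wait(.3)
print(robot.current_wrist_force(),robot.current_moment(),robot.current_tcp_pos())
s=snap("side");t=snap("top")
im=s["im"][240:300,255:345];im2=t["im"][175:265,300:400]
a=cv2.resize(im,None,fx=8,fy=8,interpolation=cv2.INTER_CUBIC)[:, :720]
cv2.imwrite("pics/c.png",a)
p=np.array(robot.current_tcp_pos())[:2];yaw=np.radians(3.5);d=np.array([np.cos(yaw),np.sin(yaw)]);l=np.array([-d[1],d[0]])
for n,x,y,z in(("tipL",.081,.016,.022),("tipR",.081,-.016,.022),("soleBR",-.098,-.027,.004),("soleBL",-.098,.027,.004),("soleFR",.082,-.027,.004),("bar",-.141,0,.12)):
  w=proj(s,[*(p+x*d+y*l),z]);print(n,w.round(1),((w-[255,240])*8).round(),((w-[200,130])*3.3).round())
E
```

```text
[ 0.36901121  0.82933773 -8.19808177] [ 0.25099851 -0.05579581  0.0660199 ] [ 0.51500159 -0.21105115  0.06990164]
tipL [319.1 260.2] [513. 162.] [393. 430.]
tipR [328.6 265.7] [589. 206.] [424. 448.]
soleBR [267.5 301.8] [100. 494.] [223. 567.]
soleBL [252.6 290. ] [-19. 400.] [174. 528.]
soleFR [331.9 274.5] [615. 276.] [435. 477.]
bar [240.7 252.1] [-115.   97.] [134. 403.]
```

View pics/c.png

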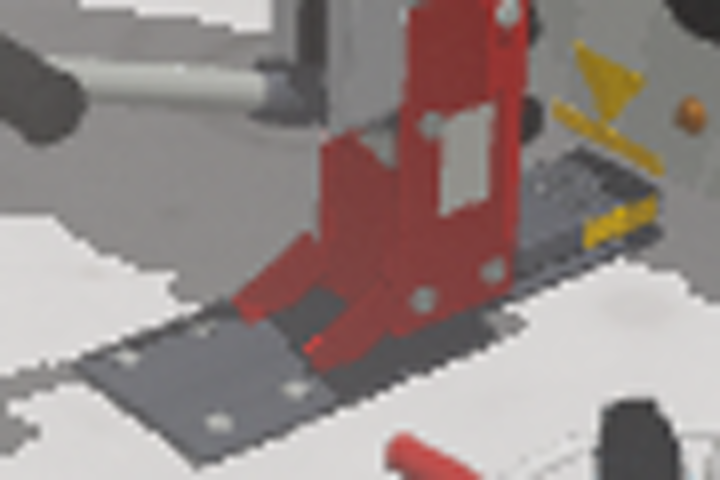

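```bash
python3 - <<'E'
from h import *
s=snap("side");t=snap("top")
f=lambda x,y,z:pt(s,255+x/8,240+y/8,z)[:2]
bl,br=f(75,370,.007),f(200,467,.007);tl,tr=f(580,150,.022),f(660,187,.022)
print(bl,br,np.linalg.norm(bl-br),tl,tr,np.linalg.norm(tl-tr))
b=(bl+br)/2;tp=(tl+tr)/2;d=tp-b;print("len exp .179",np.linalg.norm(d),"yaw",np.degrees(np.arctan2(d[1],d[0])));d/=np.linalg.norm(d)
print("orig",b+.098*d,tp-.081*d)
print("bar",pt(s,200+180/3.3,130+396/3.3,.12))
a=cv2.resize(t["im"][150:310,270:410],None,fx=3.7,fy=3.7,interpolation=cv2.INTER_CUBIC);cv2.imwrite("pics/d.png",a)
E
```

```text
[ 0.44192661 -0.1951811 ] [ 0.44445569 -0.2515801 ] 0.056455679735183284 [ 0.61587369 -0.19538644] [ 0.62093684 -0.22492629] 0.02997062189600915
len exp .179 0.1757124557798556 yaw 4.316199070559044
orig [ 0.54091321 -0.21600506] [ 0.53763499 -0.21625248]
bar [ 0.40095308 -0.22679735  0.12      ]
```

View pics/d.png

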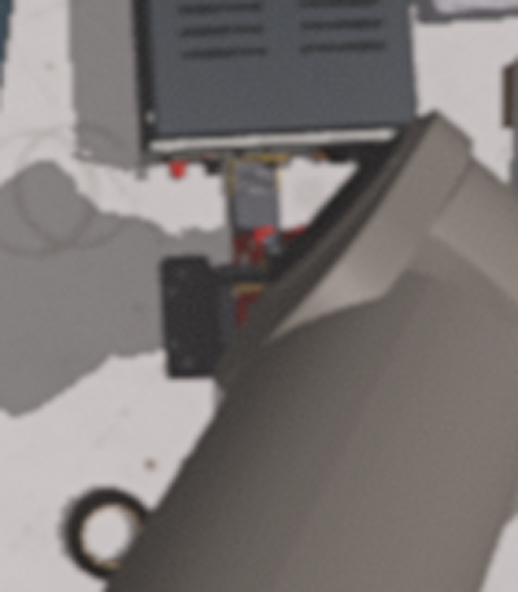

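```bash
python3 - <<'E'
from h import *
s=snap("side");t=snap("top")
f=lambda x,y,z:pt(s,160+x/3.4,140+y/3.4,z)
print("g tip near corner",f(335,262,.066),"rear",f(162,212,.054),"bar",f(140,73,.168))
d=np.array([.2425,-.970]);print("expected tip",np.array([.5537,.136])+.081*d,"rear",np.array([.5537,.136])-.098*d,"bar",np.array([.5537,.136])-.141*d)
print("TCP px in g",(proj(s,[.5537,.136,.116])-[160,140])*3.4)
p=robot.current_tcp_pos();print("TCP px now in p",(proj(s,p)-[200,130])*3.3, p)
print("top tip now",pt(t,270+252/3.7,150+163/3.7,.022),"wrist",robot.current_wrist_force(),robot.current_moment(),robot.current_opening(),robot.current_grip_force())
print("red start top, z .1:",pt(t,194.5,216.2,.1),pt(t,194.5,216.2,.07))
E
```

```text
g tip near corner [0.55664967 0.01665421 0.066     ] rear [0.50348346 0.21526429 0.054     ] bar [0.50699022 0.24996772 0.168     ]
expected tip [0.5733425 0.05743  ] rear [0.529935 0.23106 ] bar [0.5195075 0.27277  ]
TCP px in g [255.1803704  158.33509007]
TCP px now in p [319.94408498 410.56288162] [ 0.5149746  -0.21114693  0.07001061]
top tip now [ 0.61429796 -0.20004807  0.022     ] wrist [-0.38602665  0.77966897 -9.21041807] [ 0.21584758 -0.143118   -0.00069844] 0.009865513312680027 29.996427297592163
red start top, z .1: [0.55229835 0.13398348 0.1       ] [0.55399616 0.13904812 0.07      ]
```

The opening has dropped from 36.5 mm to 10 mm. The fingers slipped behind the cheeks and now pinch the lever. I'll set the jack down here, release it, and measure its housing again.

```bash
python3 - <<'E'
from h import *
p=np.array(robot.current_tcp_pos())
for i in range(8):
    p[2]-=.0015; robot.movel(p,feed=.03); f=robot.current_wrist_force()
    print(round(p[2],4),np.round(f,1))
    if f[2]>-3: break
robot.open_gripper(); robot.movel(p+[0,0,.10],feed=.15)
robot.goto([.45,.12,.25],q(150))
print(robot.current_clock())
s=snap("side");t=snap("top")
a=cv2.resize(s["im"][200:310,220:360],None,fx=3.5,fy=3.5,interpolation=cv2.INTER_CUBIC)
b=cv2.resize(t["im"][175:285,300:390],None,fx=3.5,fy=3.5,interpolation=cv2.INTER_CUBIC)
cv2.imwrite("pics/e.png",np.hstack([a[:385],b[:385]]))
E
```

```text
0.0685 [-4.9  4.4  9.4]
15.9333
```

View pics/e.png

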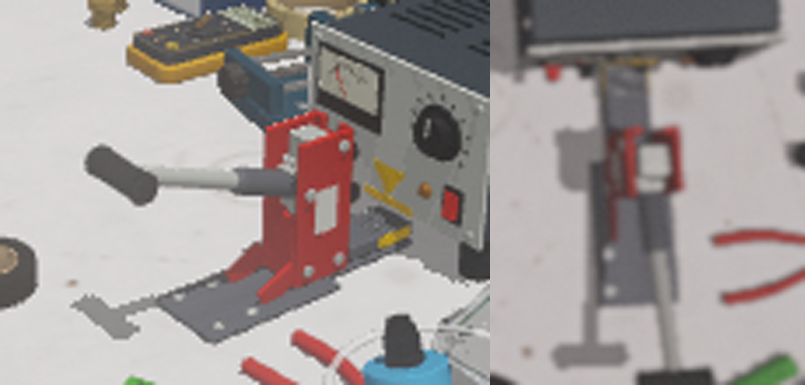

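Crop view: the jack stands flat, with its housing top at about (656,160) in the right half, its sole rear corners at (160,290) and (212,342) in the left half, and its bar at (120,175). The toe tip is just at the panel. Next: measure and regrip.

```bash
python3 - <<'E'
from h import *
s=snap("side");t=snap("top");im=t["im"]
T=lambda x,y,z:pt(t,300+(x-490)/3.5,175+y/3.5,z)[:2]
S=lambda x,y,z:pt(s,220+x/3.5,200+y/3.5,z)[:2]
print("housing top corners",T(631,128,.105),T(683,128,.105),T(631,190,.105),T(684,190,.105),"ctr",T(657,160,.105))
b=(S(160,290,.006)+S(212,342,.006))/2;bt=(T(597,303,.006)+T(676,303,.006))/2
print("sole rear side",b,"top",bt)
print("sole rear corners top",T(597,303,.006),T(676,303,.006),"side",S(160,290,.006),S(212,342,.006))
g=cv2.cvtColor(im,cv2.COLOR_BGR2GRAY);m=g<55;m[:278]=0;m[300:]=0;m[:,:325]=0;m[:,375:]=0
v,u=np.nonzero(m);print(len(u),u.min(),u.max(),v.min(),v.max());bar=pt(t,u.mean(),v.mean(),.118)[:2];print("bar top",bar,"side",S(120,175,.118))
print("tip side",S(375,207,.018),S(410,224,.018),"tip top L",T(600,68,.018))
d=np.array([np.cos(.061),np.sin(.061)])
print("origin from bar",bar+.141*d,S(120,175,.118)+.141*d,"from sole",b+.098*d,bt+.098*d)
E
```

```text
housing top corners [ 0.56559029 -0.19156391] [ 0.56593141 -0.22514509] [ 0.52583635 -0.19152389] [ 0.52613026 -0.22565833] ctr [ 0.54520186 -0.2082992 ]
sole rear side [ 0.45001526 -0.21642666] top [ 0.44954425 -0.21179692]
sole rear corners top [ 0.44938231 -0.18392681] [ 0.44970619 -0.23966702] side [ 0.45242379 -0.18384722] [ 0.44760672 -0.2490061 ]
7 343 362 282 286
bar top [ 0.40700146 -0.21791167] side [ 0.40246176 -0.22320187]
tip side [ 0.61880237 -0.19086554] [ 0.62322157 -0.22140668] tip top L [ 0.61362808 -0.18423321]
origin from bar [ 0.54773921 -0.20931601] [ 0.54319951 -0.2146062 ] from sole [ 0.54783298 -0.21045236] [ 0.54736198 -0.20582262]
```

```bash
python3 - <<'E'
from h import *
yaw=3.5
robot.goto([.5465,-.2095,.17],q(180+yaw)); robot.movel([.5465,-.2095,.058],feed=.12)
print("f",np.round(robot.current_wrist_force(),1)); robot.close_gripper(); robot.wait(.2)
def st(n): print(n,robot.current_clock(),np.round(robot.current_tcp_pos(),4),np.round(robot.current_wrist_force(),1),np.round(robot.current_moment(),2),round(robot.current_opening(),4))
st("grip"); robot.movel([.5465,-.2095,.062],feed=.04); robot.wait(.4); st("lift")
s=snap("side"); cv2.imwrite("pics/lift.png",s["im"])
E
```

```text
f [-0.5  0.3  0.9]
grip 19.9167 [ 0.5465 -0.2092  0.058 ] [0.2 3.1 1. ] [ 0.77 -0.17 -0.02] 0.0361
lift 20.5667 [ 0.5464 -0.2095  0.0619] [-0.7 -0.2 -9.3] [ 0.09 -0.25  0.03] 0.0361
```

```bash
python3 - <<'E'
from h import *
def st(n): print(n,robot.current_clock(),np.round(robot.current_tcp_pos(),4),np.round(robot.current_wrist_force(),1),np.round(robot.current_moment(),2),round(robot.current_opening(),4))
robot.movel([.5465,-.2077,.062],feed=.04); st("y")
robot.movel([.561,-.2068,.062],feed=.05); st("mid")
robot.movel([.5748,-.206,.062],feed=.05); robot.wait(.2); st("in")
z=.062
while z>.055:
    z-=.001; robot.movel([.5748,-.206,z],feed=.03)
    if robot.current_wrist_force()[2]>-3: break
robot.wait(.2);st("down"); robot.open_gripper(); st("open")
robot.movel([.5748,-.206,.18],feed=.18); robot.goto([.42,0.02,.25],q(183.5)); st("away")
s=snap("side");t=snap("top")
a=cv2.resize(s["im"][210:300,230:370],None,fx=3.5,fy=3.5,interpolation=cv2.INTER_CUBIC)
b=cv2.resize(t["im"][170:290,315:395],None,fx=4,fy=4,interpolation=cv2.INTER_CUBIC)
im=np.zeros((480,490+320,3),np.uint8);im[:315,:490]=a;im[:,490:]=b;cv2.imwrite("pics/f.png",im[:,:800])
E
```

```text
y 20.8667 [ 0.5465 -0.2075  0.062 ] [  0.4   0.1 -10.2] [ 0.08 -0.24 -0.01] 0.0355
mid 21.3083 [ 0.5612 -0.2069  0.0619] [ 0.  -1.1 -8.6] [ 0.13 -0.18  0.01] 0.0355
in 21.9333 [ 0.5746 -0.206   0.062 ] [-0.1  0.2 -9.1] [ 0.09 -0.3  -0.03] 0.0355
down 23.3833 [ 0.5749 -0.206   0.0579] [-4.2  4.2 10.3] [0.92 1.11 0.21] 0.0359
open 24.3917 [ 0.5748 -0.206   0.057 ] [ 0.1  0.3 -0.4] [ 0.05 -0.19  0.03] 0.094
away 26.5583 [0.4202 0.0197 0.2501] [ 0.5 -1.2  0. ] [ 0.12 -0.11  0.03] 0.094
```

View pics/f.png

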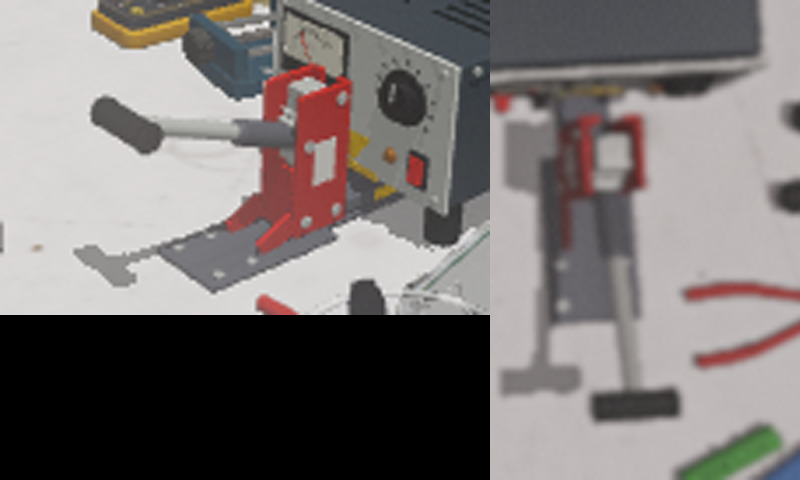

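The jack is upright and flat with its toe under the panel. The bar sits at (635,404) in the top crop and (126,125) in the side crop. Numeric check of the placement, and that the transformer has not moved:

```bash
python3 - <<'E'
from h import *
s=snap("side");t=snap("top")
T=lambda x,y,z:pt(t,315+(x-490)/4,170+y/4,z)[:2]
S=lambda x,y,z:pt(s,230+x/3.5,210+y/3.5,z)[:2]
g=cv2.cvtColor(t["im"],cv2.COLOR_BGR2GRAY);m=g<60;m[:264]=0;m[279:]=0;m[:,:335]=0;m[:,368:]=0
v,u=np.nonzero(m);vx,vy,_,_=cv2.fitLine(np.float32(np.c_[u,v]),cv2.DIST_L2,0,.01,.01).ravel()
bt=pt(t,u.mean(),v.mean(),.118)[:2];bs=S(126,125,.118)
a=pt(t,u.mean()-10*vx,v.mean()-10*vy,.118)[:2];b=pt(t,u.mean()+10*vx,v.mean()+10*vy,.118)[:2];e=a-b;e=e if e[1]>0 else -e
print(len(u),"bar top",bt,"side",bs,"yaw from bar",np.degrees(np.arctan2(-e[0],e[1])))
rt=(T(553,321,.006)+T(637,321,.006))/2;rs=(S(160,248,.006)+S(213,291,.006))/2
d=np.array([np.cos(.061),np.sin(.061)])
print("origin: bar",bt+.141*d,bs+.141*d,"sole",rt+.098*d,rs+.098*d)
h=(T(645,117,.105)+T(645,190,.105))/2;print("housing right face",h,"-> origin y",h[1]+.018)
# transformer moved? compare side crop corners with first picture
o=cv2.imread("pics/s1.png");o=cv2.resize(o,(270,200),interpolation=cv2.INTER_AREA)
n=s["im"][120:320,180:450]
A=np.float32(cv2.cvtColor(o,7))[75:150,180:265];B=np.float32(cv2.cvtColor(n,7))[75:150,180:265];print("shift px",cv2.phaseCorrelate(A,B))
E
```

```text
58 bar top [ 0.43464462 -0.21149191] side [ 0.43131557 -0.22011919] yaw from bar 3.79875950215763
origin: bar [ 0.57538237 -0.20289624] [ 0.57205332 -0.21152352] sole [ 0.57505429 -0.20435177] [ 0.57294824 -0.21186804]
housing right face [ 0.57313355 -0.22201549] -> origin y -0.20401549095687785
shift px ((0.01817118023664932, 0.5081912232312078), 0.9974866870862467)
```

Placement agrees in both views to within about 2 mm, and the transformer hasn't moved. First pump stroke.

```bash
cat >> h.py <<'E'
O=np.array([.5748,-.206]);D=np.array([np.cos(np.radians(3.5)),np.sin(np.radians(3.5))])
def barp(deg,off=0.):
    a=np.radians(deg);xy=O-(.014+.135*np.cos(a))*D
    return [*xy,.07+.135*np.sin(a)+.009+off]
def down(thr):
    for a in(16,8,0,-6): robot.movel(barp(a),feed=.06)
    print("f@-6",np.round(robot.current_wrist_force(),1))
    off=0.
    for k in range(14):
        a=max(-8.65,-6-k*.5); off=0. if a>-8.65 else off-.0006
        robot.movel(barp(a,off),feed=.03); f=robot.current_wrist_force()
        if f[2]>thr: break
    robot.wait(.1);print("end",a,round(off,4),np.round(robot.current_wrist_force(),1),np.round(robot.current_tcp_pos(),4),robot.current_clock())
def up():
    for a in(0,10,17): robot.movel(barp(a),feed=.12)
    robot.movel(barp(20,.004),feed=.06);robot.wait(.25)
E
python3 - <<'E'
from h import *
robot.close_gripper()
robot.goto(barp(20,.05),q(183.5)); robot.movel(barp(20,.003),feed=.1)
print(robot.current_clock(),robot.current_opening(),np.round(robot.current_wrist_force(),1))
down(9)
s=snap("side");cv2.imwrite("pics/d1.png",s["im"])
up();print(robot.current_clock(),np.round(robot.current_wrist_force(),1))
E
```

```text
30.2583 0.000622016951071251 [-0.1 -1.  -0.3]
f@-6 [ 0.6 -1.5  4. ]
end -8.65 -0.0006 [-2.9 -1.4 13.2] [ 0.4275 -0.2152  0.0583] 33.7833
35.375 [ 0.1 -0.8 -1. ]
```

```bash
python3 - <<'E'
from h import *
def shift(n):
    s=snap("side");o=cv2.imread("pics/d1.png");f=lambda i:np.float32(cv2.cvtColor(i,7))[185:265,338:362]
    cv2.imwrite(f"pics/{n}.png",s["im"]);print(n,"panel shift px",cv2.phaseCorrelate(f(o),f(s["im"])))
down(22);shift("d2");up();shift("u2")
print(np.round(robot.current_wrist_force(),1))
down(22);shift("d3");print(robot.current_clock())
E
```

```text
f@-6 [-5.9 -0.6 10.5]
end -8.65 -0.0018 [-10.9   0.5  26. ] [ 0.4267 -0.2155  0.0572] 39.4167
d2 panel shift px ((1.447137168046707, -5.031018992898602), 0.7175569449861844)
u2 panel shift px ((1.0205623272128914, -3.9110095220357053), 0.8657705982526144)
[-0.2 -0.1  0.7]
f@-6 [-5.8 -1.6 10.7]
end -8.65 -0.0012 [-10.8  -0.4  25.2] [ 0.4264 -0.2156  0.0573] 44.8583
d3 panel shift px ((3.50065596889562, -10.936376687207407), 0.590037106970946)
44.9083
```

```bash
python3 - <<'E'
from h import *
o=cv2.imread("pics/d1.png");s=snap("side");n=s["im"]
def tm(x,y,w=8,r=18):
    T=o[y-w:y+w,x-w:x+w];W=n[y-w-r:y+w+r,x-w-r:x+w+r];R=cv2.matchTemplate(W,T,cv2.TM_CCOEFF_NORMED);_,m,_,l=cv2.minMaxLoc(R)
    return (l[0]-r,l[1]-r),round(m,2)
for nm,x,y in(("switch",349,258),("dial",344,238),("cornerTR",361,229),("foot",356,277),("lidback",416,209),("housing label",322,255),("jack rivet",326,270),("sole rear",291,293)):
    print(nm,tm(x,y))
for f in(o,cv2.imread("pics/d2.png"),n):
    h=cv2.cvtColor(f,cv2.COLOR_BGR2HSV);m=((h[...,0]<6)|(h[...,0]>174))&(h[...,1]>150);m[:235]=0;m[275:]=0;m[:,:342]=0;m[:,360:]=0
    v,u=np.nonzero(m);print("switch red",len(u),u.mean().round(2),v.mean().round(2))
# predicted switch pixel motion for a 19 mm tilt about the rear feet
d=D;l=np.array([-d[1],d[0]]);F=np.array([.6155,-.2035])
p=np.append(F-.055*l,.05);piv=np.append(F+.188*d,0)
for L in(.009,.015,.019,.024):
    a=L/.168;r=p-piv;x=r[:2]@d;x2,z2=x*np.cos(a)+r[2]*np.sin(a),r[2]*np.cos(a)-x*np.sin(a)
    p2=np.append(piv[:2]+x2*d+(r[:2]@l)*l,z2);print(L,(proj(s,p2)-proj(s,p)).round(2))
print(np.round(robot.current_wrist_force(),1),robot.current_clock())
E
```

```text
switch ((2, -10), 0.87)
dial ((4, -11), 0.92)
cornerTR ((5, -12), 0.88)
foot ((-1, -2), 0.75)
lidback ((3, -1), 0.92)
housing label ((0, 0), 0.99)
jack rivet ((0, 0), 0.98)
sole rear ((0, 0), 0.97)
switch red 28 348.39 258.29
switch red 28 349.21 253.5
switch red 32 350.16 248.16
0.009 [ 1.26 -4.39]
0.015 [ 2.2  -7.34]
0.019 [ 2.86 -9.3 ]
0.024 [  3.74 -11.75]
[-9.9 -0.1 23.6] 44.9583
```

The switch moved up about 10 px, which corresponds to roughly 20 mm of lift. The jack has not moved, and the handle is pressed against its stop with about 24 N. Handing in.

```bash
python3 -c "
from workcell import robot
print(robot.current_wrist_force(),robot.close_job())"
```

```text
the job is handed in; nothing more can be done
[-9.89712837 -0.08132107 23.58502359] None
```

The job is handed in: the jack's toe is under the lift pad, three strokes raised the front by about 20 mm by camera estimate, and the handle is held down at its stop with about 24 N. The first grip slipped, so I set the jack down once and regripped it.

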